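# Open the sprung gate of a cabinet-parts cage with its lift-off handle and hold it wide

## Task

Fit the loose orange and black handle right down onto the square shaft on the cage's gate, then squeeze the yellow catch in, and after it the red catch. Then swing the gate by its handle past its detent to wide open, at least 75 degrees, and finish while still holding it there by the handle, because it springs shut when let go. Leave the other things on the bench where they are.

Things in the scene. Friction and masses are not known exactly. Their poses are not given: they have to be found in the camera images.
- handle: loose gate handle, about 150 g, upright on the bench: orange 40 x 40 mm square hub, 36 mm high, under a black round grip, 28 mm across, up to 90 mm. Origin: centre of the underside; z up. A square bore, 16 x 16 mm, 32 mm deep, opens in the middle of the underside, its sides parallel to the hub's sides and the x and y axes (any of the four quarter turns fits).
- gate_shaft (a point): foot of the square shaft: centre of the flat dark bracket on the gate's front, 90 mm above the bench; the handle is home when its underside rests here. z up; x, y parallel to the shaft's sides, x square to the gate (into the cage when closed). Shaft 14 x 14 mm, 28 mm tall, top 6 mm tapering to 9 mm. Turns with the gate, 174 mm from its hinge. Gate top edge behind it at 120 mm, lugs 138 mm.
- gate_hinge (a point): the gate's vertical hinge axis, at the height of the gate's top edge (120 mm); does not move with the gate. x points into the cage, y along the closed gate away from its free end.
- gate (a joint): gate angle (rad): 0 closed, grows clockwise seen from above as it swings out of the cage, stop at 1.7. Aluminium with white rails, 245 mm from hinge to free end, 30 to 120 mm above the bench. A spring pulls it shut (0.1 Nm closed, 0.4 Nm wide open); a detent ball near 0.75 rad (felt from 0.5 to 1.0) adds about 0.4 Nm: up to 5 N at the handle. Latched: under 0.02 play.
- yellow_grip (a point): squeeze point of the yellow catch: midway between its two upright yellow tabs, 146 mm above the bench, on the blue deck (120 mm high) behind the gate. x into the cage, y along the gate, z up. Tabs at +y (left) and -y (right), 7 mm thick in y, 24 mm long in x, tops at 158 mm; outer faces 46 mm apart latched, 22 mm squeezed. Close the fingers along y; both jaws must go in.
- red_grip (a point): squeeze point of the red catch, built like the yellow one, with red tabs; same axes. The two catches stand 130 mm apart along the gate, either may be on the hinge's side. Under the tabs lies a base plate, top at 123 mm. The hooks reach 74 mm towards -x, over the gate's top edge, and catch in front of steel lugs on it.
- yellow_left (a joint): travel (m) of the left jaw (on the +y side of point yellow_grip) of the yellow catch, inwards to the middle of that catch: about 0 latched, stop at 0.012. Its hook lets go of the gate beyond 0.006. The jaw stays where it is put (friction about 3 N, no spring).
- yellow_right (a joint): travel (m) of the right jaw (on the -y side of point yellow_grip) of the yellow catch, inwards to the middle of that catch: about 0 latched, stop at 0.012. Its hook lets go of the gate beyond 0.006. The jaw stays where it is put (friction about 3 N, no spring).
- red_left (a joint): travel (m) of the left jaw (on the +y side of point red_grip) of the red catch, inwards to the middle of that catch: about 0 latched, stop at 0.012. Its hook lets go of the gate beyond 0.006. The jaw stays where it is put (friction about 3 N, no spring).
- red_right (a joint): travel (m) of the right jaw (on the -y side of point red_grip) of the red catch, inwards to the middle of that catch: about 0 latched, stop at 0.012. Its hook lets go of the gate beyond 0.006. The jaw stays where it is put (friction about 3 N, no spring).
- cage: blue steel cage, fixed, holding cabinet-door blanks: 270 mm wide (y), 205 mm deep (x), 120 mm high. Origin on the bench under the middle of the closed gate; the cage runs from there to +x, the gate opens to its -x side, its hinge is 125 mm to +y.
- tape_roll: a roll of green tape lying flat, 96 mm across and 25 mm high; a bystander, origin at the centre of its underside
- screwdriver: a screwdriver lying on the bench; a bystander, origin at the centre of its underside
- drill: a yellow and black cordless drill standing on its battery, about 185 mm tall; a bystander, origin at the centre of its underside
- drink: a clear drink bottle, 64 mm across and 200 mm tall; a bystander, origin at the centre of its underside
- panels: a low stack of grey and plywood cabinet doors, 200 x 240 x 30 mm; a bystander, origin at the centre of its underside
- screw_bin: an open yellow bin, 100 x 150 x 60 mm; a bystander, origin at the centre of its underside
- offcut: a wood offcut, 120 x 40 x 18 mm; a bystander, origin at the centre of its underside
Mind the look-alikes: they are no part of the job. There is more than one size of the handle; the one meant has the size given above.

How it is judged (in metres and radians):
On the way, in this order (a step that is already met when the one before it is completed fails the run):
1. handle fully home on the gate's square shaft, catches still latched (horizontal distance between handle and gate_shaft below 0.006 m and z of handle in the frame of gate_shaft between -0.006 and 0.006 m and angle between handle's own z axis and vertical below 0.15 rad and value of joint any of yellow_left, yellow_right below 0.006 m and value of joint any of red_left, red_right below 0.006 m), for 0.2 s.
2. both jaws of the yellow catch squeezed in, red catch still latched (horizontal distance between handle and gate_shaft below 0.006 m and z of handle in the frame of gate_shaft between -0.006 and 0.006 m and angle between handle's own z axis and vertical below 0.15 rad and value of joint each of yellow_left, yellow_right above 0.006 m and value of joint any of red_left, red_right below 0.006 m), for 0.1 s.
3. both jaws of the red catch squeezed in too (horizontal distance between handle and gate_shaft below 0.006 m and z of handle in the frame of gate_shaft between -0.006 and 0.006 m and angle between handle's own z axis and vertical below 0.15 rad and value of joint each of yellow_left, yellow_right, red_left, red_right above 0.006 m), for 0.1 s.
4. gate swung past its detent by the handle (horizontal distance between handle and gate_shaft below 0.006 m and z of handle in the frame of gate_shaft between -0.006 and 0.006 m and angle between handle's own z axis and vertical below 0.15 rad and value of joint gate above 1 rad and contact force between the fingers and handle above 0.3 N), for 0.05 s.
At the end, for the whole second after the job is handed in: the gate is open at least 1.25 rad (72 degrees) and still, the fingers hold it there by the handle (contact force over 0.8 N), the handle is home on its shaft (within 6 mm, tilt under 0.15 rad) and both jaws of both catches are in by more than 6 mm (all of step 3 and value of joint gate above 1.25 rad and velocity of joint gate between -0.1 and 0.1 rad/s and contact force between the fingers and handle above 0.8 N); the arm keeps its last pose, push and grip.
It fails at once if a jaw of the red catch is squeezed in before the yellow catch is released (value of joint any of yellow_left, yellow_right below 0.006 m and value of joint any of red_left, red_right above 0.006 m).
It fails at once if one of the other things on the bench is pushed more than 40 mm from its place (distance of any of tape_roll, screwdriver, drill, drink, panels, screw_bin, offcut from where it was at the start of the episode above 0.04 m).
It also fails if it takes over 69 s, if anything falls off the work surface, if the arm or the gripper's body presses on something with over 40 N, if the wrist force passes 120 N, or if a joint passes its speed limit or range.

## Robot

A 6-joint arm with a two-finger parallel gripper is mounted at the origin on the work surface. World frame = base frame: x ahead of the robot, y to its left, z up, the work surface at z = 0. Lengths are in mm, angles in rad, forces in N, time in s.
With the tool pointing down it reaches from about 375 to 825 mm from the base axis. Payload 5.5 kg.
Tool frame: the origin (TCP) lies at the very end of the fingers, on their centre line; the grasp point (between the pads) lies 19 mm behind it; z points along the fingers, y is the line along which they close (so a half turn about z gives the same grasp; the last joint's range is limited). The gripper opens to 85 mm and grips with 20 to 120 N. Pads are 22 mm wide; open, the fingers measure 114 mm over their backs; the gripper's body (76 mm by 85 mm) begins 54 mm behind the grasp point. The pads swing forward as they close: fully open they stand 13 mm farther back than shut.
Start: joints at [-1.176, 0.314, -0.047, 1.21, 0, 1.571], TCP at [230.77, -553.841, 231.299] pointing down, gripper open.
Joint ranges: [-2.67, 2.67], [-0.69, 1.73], [-1.03, 1.25], [-2.08, 2.16], [-1.42, 1.45], [-3.14, 3.14]. Speed limits (rad/s): [2.39, 2.39, 3.01, 3.14, 3.14, 3.14].

## Interface

Orientations are given as a unit quaternion [w, x, y, z].
In Python, from workcell import r gives the robot as it stands.
- The arm moves only by the shell command python3 -m pendant 'ROWS'. ROWS is JSON, a list that holds one entry, the list of rows, each a list of 7 numbers: the finger opening in mm, from 0 to 85.4, then the shift along the world's x, y, z in mm, then the turn, a rotation vector about the world's x, y, z in degrees. A call has 1 to 8 rows; each row is the pose to reach, as a shift and turn from the pose commanded when the call began; what a row does not reach only later rows make up. A row lasts 1/8 s, in which the tool goes at most 62.5 mm and 10.7 degrees, less where a joint would pass 70% of its speed; a pose out of reach is approached as far as the arm can. A call with a gripper value outside its range is refused whole. The fingers move at their own pace and stop on an object; the grip force is fixed at half the most. Time passes only in rows, so rows that repeat a pose let the fingers close. It gives the time, the measured TCP pose, the force, the opening and the grip force at its end, in the units of the state.
- r.sense(): the state, without advancing time (a new reading comes with each control period).
- r.capture(name): name is "scene" or "top"; returns the picture (420x560x3 uint8, red, green, blue); there is no depth.
- r.camera_model(name): a dict with "mtx" (3x3 intrinsics, pixels), "R" (3x3) and "t" (3): a world point X has camera coordinates R X + t. Camera axes: x right, y down, z forward; pixel columns grow to the right and rows downward; lengths in mm; the calibration is good to about 2 mm. A picture is of the moment at which its call begins. camera_model takes no time and is no camera call.
- r.hand_in(): hands the job in; it is judged then, once.
The state is a dict: "time": time; "joints": joint angles; "qd": joint speeds; "joint_torque": joint torques, N m; "position": TCP position; "tcp_rot": TCP orientation; "ft_force": force on the tool from outside, world axes, zero at the start; "wrist_torque": the same for the moment, N m; "width": opening from 0.0 (shut) to 1.0 (fully open); "grasp_force": force on a finger pad.
Only numpy, scipy, OpenCV 4.12 (cv2) and the standard library are available. Lean on these libraries where they do the work, as an engineer would, in place of code of your own. Each camera call takes 0.05 s, during which the arm holds its last target. There are 200 camera calls.

## Working session

There is one attempt and no reset: what is moved stays moved. The work goes in short steps, Python scripts to look and compute and a shell command to move; the robot and the scene stay as the last step left them, time stands still between calls to the robot, and variables do not carry over. Pictures are saved under pics/ and viewed, at most 10 in all, crops included, and the job is handed in when it is done.

```bash
mkdir -p pics; ls; python3 - <<'E'
from workcell import r
import cv2
s=r.sense();print({k:s[k] for k in('time','position','tcp_rot','ft_force','width')})
for n in('scene','top'):
    cv2.imwrite(f'pics/{n}0.png',r.capture(n)[:,:,::-1]);m=r.camera_model(n);print(n,m)
E
```

```text
pics
{'time': 0.0, 'position': array([ 230.54928303, -553.30608352,  230.43777045]), 'tcp_rot': array([-8.35889686e-04,  9.80578731e-01,  1.96124001e-01, -1.70628591e-04]), 'ft_force': array([-0.21654203, -0.14136328, -0.18681496]), 'width': 0.9998147533664999}
scene {'mtx': array([[396.47027589,   0.        , 276.57384707],
       [  0.        , 396.47027589, 201.94443764],
       [  0.        ,   0.        ,   1.        ]]), 'R': array([[-0.84001572,  0.54239814, -0.01333628],
       [ 0.38506339,  0.57867349, -0.71893197],
       [-0.38223001, -0.60904947, -0.69495249]]), 't': array([ 472.24929881, -132.38997278, 1477.88619805])}
top {'mtx': array([[399.19481508,   0.        , 274.75707034],
       [  0.        , 399.19481508, 207.07877763],
       [  0.        ,   0.        ,   1.        ]]), 'R': array([[ 0.011578  , -0.99952116,  0.0286948 ],
       [-0.98848453, -0.01577073, -0.15049789],
       [ 0.15087837, -0.02662191, -0.9881938 ]]), 't': array([ -33.84923984,  537.1171157 , 1221.36148016])}
```

View pics/scene0.png

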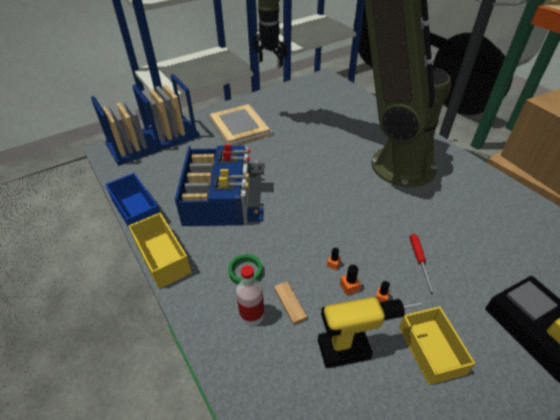

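View pics/top0.png

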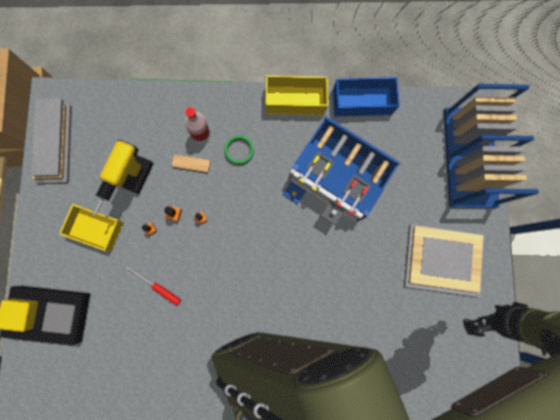

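The pictures show three handle candidates, scene/top pixels: A (334,258)/(201,217), B (350,280)/(173,213), C (384,292)/(149,229). B looks largest, which fits the size given. The cage is at top (345,170), its gate facing the robot, with the yellow catch on the hinge side. I'll confirm B in one enlarged crop.

```bash
cat > h.py <<'E'
import cv2,numpy as np
from workcell import r
def ray(n,u,v):
    m=r.camera_model(n);d=m['R'].T@np.linalg.inv(m['mtx'])@[u,v,1];return -m['R'].T@m['t'],d
def onz(n,u,v,z):
    c,d=ray(n,u,v);return c+d*(z-c[2])/d[2]
def proj(n,X):
    m=r.camera_model(n);p=m['mtx']@(m['R']@np.array(X,float)+m['t']);return p[:2]/p[2]
def two(a,b):
    c1,d1=ray('scene',*a);c2,d2=ray('top',*b)
    A=np.c_[d1,-d2];k=np.linalg.lstsq(A,c2-c1,rcond=None)[0]
    p,q=c1+d1*k[0],c2+d2*k[1];return (p+q)/2,np.linalg.norm(p-q)
E
python3 - <<'E'
from h import *
S=cv2.imread('pics/scene0.png');T=cv2.imread('pics/top0.png')
up=lambda i,f:cv2.resize(i,None,fx=f,fy=f,interpolation=cv2.INTER_CUBIC)
a=up(S[240:305,315:400],4.6)[:299,:391];b=up(T[195:245,135:220],4.6)[:,:391]
c=np.zeros((299,800,3),np.uint8);c[:a.shape[0],:a.shape[1]]=a;c[:b.shape[0],400:400+b.shape[1]]=b
d=np.zeros((300,800,3),np.uint8);e=up(S[140:225,175:275],3.5)[:300,:];f=up(T[115:225,280:405],2.7)[:300]
d[:e.shape[0],:e.shape[1]]=e;d[:f.shape[0],400:400+f.shape[1]]=f
cv2.imwrite('pics/crop1.png',np.r_[c,d])
for n,I in(('scene',S),('top',T)):
    H=cv2.cvtColor(I,cv2.COLOR_BGR2HSV)
    m=cv2.inRange(H,(3,150,80),(15,255,255))
    k,_,st,ce=cv2.connectedComponentsWithStats(m)
    for i in range(1,k):
        if 25<st[i,4]<600: print(n,ce[i].round(1),st[i], onz(n,*ce[i],18).round(0))
E
```

```text
scene [547.1  18.2] [531   5  29  28 540] [-1800.  -537.    18.]
scene [333.1 262.8] [327 256  13  13 104] [508. 216.  18.]
scene [349.5 285.5] [341 276  20  19 224] [519. 301.  18.]
scene [381.8 295.7] [376 287  13  15 100] [468. 373.  18.]
top [174.3 214.5] [166 208  15  13 100] [512. 293.  18.]
top [201.3 218.4] [196 213  10  11  51] [501. 207.  18.]
top [150.5 228.8] [146 223  10  12  64] [465. 366.  18.]
```

View pics/crop1.png

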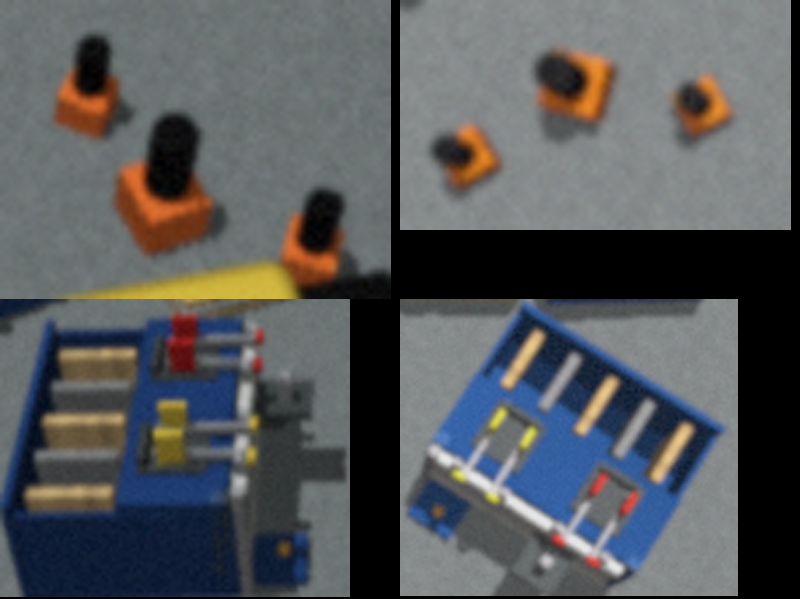

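The crop confirms B (scene (350,280), top (173,213)): clearly the largest, its hub about 40 mm wide. A and C are smaller look-alikes. In the top view the yellow catch is near the hinge, and the red catch is next to the shaft at about (334,212).

```bash
cat > m.py <<'E'
from h import *
S=cv2.imread('pics/scene0.png');T=cv2.imread('pics/top0.png')
def comps(I,lo,hi,box,amin=4,wrap=False):
    H=cv2.cvtColor(I,cv2.COLOR_BGR2HSV);m=cv2.inRange(H,lo,hi)
    if wrap:m|=cv2.inRange(H,(172,lo[1],lo[2]),(180,255,255))
    x0,y0,x1,y1=box;mm=np.zeros_like(m);mm[y0:y1,x0:x1]=m[y0:y1,x0:x1]
    k,_,st,ce=cv2.connectedComponentsWithStats(mm);return mm,[(ce[i].round(1),st[i].tolist()) for i in range(1,k) if st[i,4]>=amin]
if __name__=='__main__':
    for n,I,b in(('scene',S,(210,140,270,225)),('top',T,(280,140,380,215))):
        print(n,'yel',comps(I,(22,120,90),(35,255,255),b)[1])
        print(n,'red',comps(I,(0,150,90),(8,255,255),b,wrap=True)[1])
    # handle hub
    for n,I,b in(('scene',S,(335,260,365,300)),('top',T,(160,200,187,226))):
        H=cv2.cvtColor(I,cv2.COLOR_BGR2HSV)
        m,_=comps(I,(3,150,60),(18,255,255),b);print(n,'hub rect',cv2.minAreaRect(cv2.findNonZero(m)))
        c=cv2.convexHull(cv2.findNonZero(m));print(cv2.approxPolyDP(c,2,True)[:,0].tolist())
        k=cv2.inRange(H,(0,0,0),(180,255,38));mm=np.zeros_like(k);x0,y0,x1,y1=b;mm[y0:y1,x0:x1]=k[y0:y1,x0:x1]
        print('black',cv2.minAreaRect(cv2.findNonZero(mm)),cv2.moments(mm,True)['m00'])
E
python3 m.py
python3 - <<'E'
from h import *
S=cv2.imread('pics/scene0.png');T=cv2.imread('pics/top0.png')
up=lambda i,f:cv2.resize(i,None,fx=f,fy=f,interpolation=cv2.INTER_CUBIC)
e=up(S[140:225,215:270],7);f=up(T[170:230,282:378],4.1)
d=np.zeros((600,800,3),np.uint8);d[:595,:385]=e;d[:f.shape[0],400:400+f.shape[1]]=f[:,:400]
g=up(T[200:228,158:190],8);d[300:300+g.shape[0],400:400+g.shape[1]]=g
cv2.imwrite('pics/crop2.png',d)
E
```

```text
scene yel [(array([223.2, 177.9]), [219, 170, 9, 17, 117]), (array([247.4, 174.8]), [247, 173, 2, 5, 9]), (array([246.5, 184.5]), [246, 182, 2, 6, 10])]
scene red [(array([226.6, 151.5]), [223, 145, 8, 15, 82]), (array([248. , 158.5]), [248, 157, 1, 4, 4])]
top yel [(array([315.6, 159.3]), [313, 156, 6, 8, 21]), (array([327.1, 165.6]), [325, 162, 5, 8, 21]), (array([301. , 180.3]), [300, 179, 3, 4, 9]), (array([313.9, 188.6]), [312, 188, 4, 3, 8])]
top red [(array([353.2, 182.9]), [351, 180, 6, 7, 19]), (array([364.1, 190.5]), [362, 187, 5, 7, 15]), (array([338., 204.]), [337, 203, 3, 3, 7]), (array([351.2, 212.4]), [350, 212, 3, 2, 5])]
scene hub rect ((345.2646789550781, 275.941162109375), (37.901187896728516, 16.97835922241211), 59.03623962402344)
[[357, 291], [348, 294], [345, 292], [335, 268], [335, 260], [339, 260], [360, 284]]
black ((351.9053955078125, 273.56756591796875), (8.877545356750488, 17.261892318725586), 9.462322235107422) 142.0
top hub rect ((173.09432983398438, 213.16981506347656), (12.63716983795166, 12.63716983795166), 15.945395469665527)
[[180, 210], [177, 220], [166, 217], [172, 208]]
black ((169.5, 212.0), (4.0, 7.0), 90.0) 15.0
```

View pics/crop2.png

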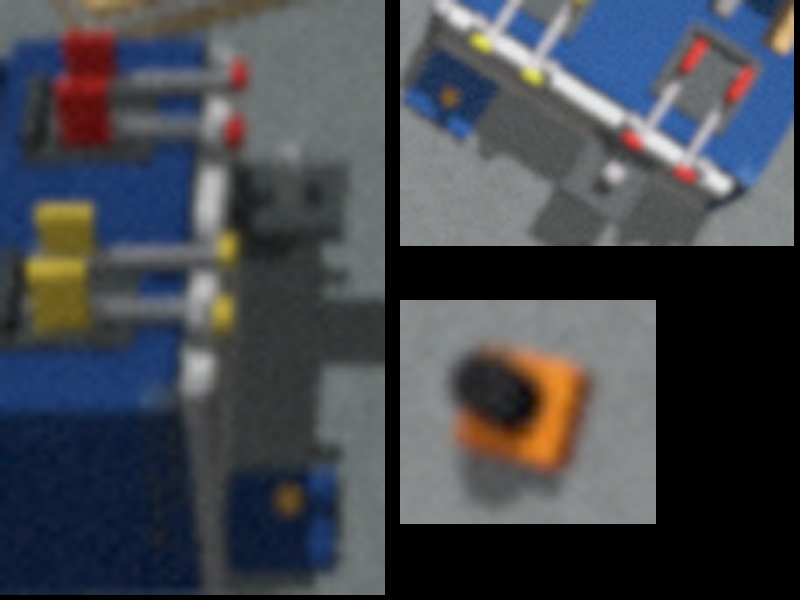

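Readings from the crop: the shaft tip is bright at top (333.6,211.6) and scene (256.0,161.7). The hub corners in top are near (164.6,217), (177.8,221) and (181.1,208.5), and the grip's top disc is near (168.3,209.8).

```bash
python3 - <<'E'
from h import *
t=lambda *p:onz('top',*p)
print('cams',ray('top',0,0)[0].round(),ray('scene',0,0)[0].round())
print('shaft tip two',two((256,161.7),(333.6,211.6)),'top@118',t(333.6,211.6,118),'scene@118',onz('scene',256,161.7,118))
Y=[t(315.6,159.3,153),t(327.1,165.6,153)];R=[t(353.2,182.9,153),t(364.1,190.5,153)]
y=(Y[0]+Y[1])/2;q=(R[0]+R[1])/2
print('yellow',y,'red',q,'dist',np.linalg.norm(y-q),'yaw of +y',np.degrees(np.arctan2(*(y-q)[1::-1])))
print('tab sep',np.linalg.norm(Y[0]-Y[1]),np.linalg.norm(R[0]-R[1]))
yt=[t(301,180.3,132),t(313.9,188.6,132),t(338,204,132),t(351.2,212.4,132)]
for p in yt:print('hook',p.round(1))
# scene: two yellow tabs merged centroid
print('yel scene',onz('scene',223.2,177.9,144),'red',onz('scene',226.6,151.5,144))
print('two yel',two((223.2,177.9),(321.3,162.5)),'red',two((226.6,151.5),(358.6,186.7)))
# handle
L=t(164.6,217,36);B=t(177.8,221,36);B0=t(177.8,221,0);Rr=t(181.1,208.5,0)
print('hub L,B top',L.round(1),B.round(1),np.linalg.norm(L-B),'yaw',np.degrees(np.arctan2(*(B-L)[1::-1])))
print('B,R bottom',B0.round(1),Rr.round(1),np.linalg.norm(B0-Rr),'yaw',np.degrees(np.arctan2(*(Rr-B0)[1::-1])))
print('grip top top@90',t(168.3,209.8,90),'scene base', )
H=cv2.cvtColor(cv2.imread('pics/scene0.png'),cv2.COLOR_BGR2HSV)
k=cv2.inRange(H,(0,0,0),(180,255,45))[255:300,338:366]
cols=[(255+i,338+np.nonzero(rw)[0].min(),338+np.nonzero(rw)[0].max()) for i,rw in enumerate(k) if rw.any()]
print(cols)
E
```

```text
cams [ 347.    7. 1289.] [1013.  721.  938.]
shaft tip two (array([ 514.32740486, -199.15722213,  117.77019519]), np.float64(1.7384254286509182)) top@118 [ 514.98522054 -199.6785523   118.        ] scene@118 [ 513.91805578 -198.15993749  118.        ]
yellow [ 655.31835369 -158.87518048  153.        ] red [ 584.55464035 -267.73658752  153.        ] dist 129.83955124819403 yaw of +y 56.9747269419152
tab sep 38.49468225741294 38.52179017269335
hook [ 605.3 -101.   132. ]
hook [ 580.9 -139.3  132. ]
hook [ 535.8 -210.5  132. ]
hook [ 511.4 -249.2  132. ]
yel scene [ 654.94610078 -156.26884474  144.        ] red [ 583.2223395  -270.56495858  144.        ]
two yel (array([ 655.99520134, -158.84653023,  143.37416273]), np.float64(4.2056856203754585)) red (array([ 585.10064678, -268.57052526,  146.35456384]), np.float64(2.003678317875377))
hub L,B top [501.3 318.9  36. ] [489.3 277.1  36. ] 43.45203590957916 yaw -106.04513555162177
B,R bottom [493.4 284.9   0. ] [534.3 276.2   0. ] 41.83302885243002 yaw -11.970867694998574
grip top top@90 [516.66378755 295.54137549  90.        ] scene base
[(265, np.int64(351), np.int64(354)), (266, np.int64(350), np.int64(355)), (267, np.int64(349), np.int64(356)), (268, np.int64(349), np.int64(357)), (269, np.int64(348), np.int64(357)), (270, np.int64(348), np.int64(357)), (271, np.int64(348), np.int64(357)), (272, np.int64(348), np.int64(356)), (273, np.int64(348), np.int64(356)), (274, np.int64(348), np.int64(356)), (275, np.int64(348), np.int64(356)), (276, np.int64(348), np.int64(356)), (277, np.int64(347), np.int64(356)), (278, np.int64(347), np.int64(355)), (279, np.int64(347), np.int64(355)), (280, np.int64(348), np.int64(355)), (281, np.int64(348), np.int64(354)), (282, np.int64(350), np.int64(353))]
```

```bash
python3 -c "
from h import *
print(onz('scene',352.9,268.5,90),onz('scene',351.5,273.5,63))"
python3 -m pendant '[[[85,150,430,20,0,0,72],[85,150,430,20,0,0,72],[85,150,430,20,0,0,72],[85,150,430,20,0,0,72],[85,150,430,20,0,0,72],[85,150,430,20,0,0,72],[85,150,430,20,0,0,72],[85,150,430,20,0,0,72]]]'
```

```text
[515.70591779 298.15425916  90.        ] [513.75511437 295.15446911  63.        ]
time: 1.1
position: [381.2, -120.8, 251.4]
tcp_rot: [-0.0, 0.676, 0.737, 0.0]
ft_force: [0.4, -0.6, 0.6]
width: 0.996
grasp_force: 0.0
```

```bash
python3 -m pendant '[[[85,135,420,0,0,0,71.4],[85,135,420,0,0,0,71.4],[85,135,420,0,0,0,71.4],[85,135,420,0,0,0,71.4],[85,135,420,0,0,0,71.4],[85,135,420,0,0,0,71.4],[85,135,420,0,0,0,71.4],[85,135,420,0,0,0,71.4]]]'; python3 -c "
from workcell import r
import numpy as np
s=r.sense();print(s['joints'],s['position'])
from scipy.spatial.transform import Rotation as R
q=s['tcp_rot'];print(R.from_quat(np.roll(q,-1)).as_matrix()[:,1])"
```

```text
time: 2.1
position: [516.0, 299.7, 249.7]
tcp_rot: [-0.001, 0.119, 0.993, -0.0]
ft_force: [-0.1, -0.9, -0.9]
width: 0.996
grasp_force: 0.0
[ 5.25833032e-01  3.02197414e-01 -2.08055929e-02  1.24894137e+00
  6.12127166e-04  7.65260011e-01] [515.99573947 299.68361332 249.65316755]
[ 2.37146102e-01  9.71473932e-01 -3.53818590e-04]
```

```bash
python3 -m pendant '[[[85,0,0,-40,0,0,0],[85,0,0,-80,0,0,0],[85,0,0,-120,0,0,0],[85,0,0,-120,0,0,0],[85,0,0,-120,0,0,0]]]'; python3 - <<'E'
from h import *
i=r.capture('scene')[:,:,::-1];t=r.capture('top')[:,:,::-1]
up=lambda i,f:cv2.resize(i,None,fx=f,fy=f,interpolation=cv2.INTER_CUBIC)
d=np.zeros((400,800,3),np.uint8);d[:,:400]=up(i[220:320,300:400],4);d[:,400:]=up(t[160:260,120:220],4)
cv2.imwrite('pics/pre.png',d)
E
```

```text
time: 2.72
position: [516.3, 296.0, 132.7]
tcp_rot: [0.0, 0.122, 0.993, 0.0]
ft_force: [0.6, 0.6, 0.6]
width: 0.993
grasp_force: 0.0
```

View pics/pre.png

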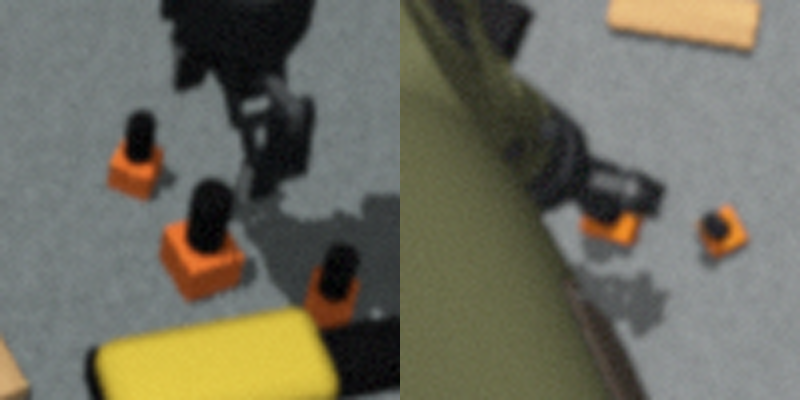

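The picture shows the open fingers straddling the big handle: scene crop finger tips at about (260,185) and (185,80), their middle over the grip. I'll go down and close.

```bash
python3 -m pendant '[[[85,0,0,-40,0,0,0],[85,0,0,-70,0,0,0],[85,0,0,-84,0,0,0],[85,0,0,-84,0,0,0],[20,0,0,-84,0,0,0],[20,0,0,-84,0,0,0],[20,0,0,-84,0,0,0],[20,0,0,-84,0,0,0]]]';python3 -m pendant '[[[20,0,0,0,0,0,0],[20,0,0,0,0,0,0],[20,0,0,0,0,0,0],[20,0,0,0,0,0,0]]]'
```

```text
time: 3.82
position: [516.3, 296.5, 48.1]
tcp_rot: [0.001, 0.122, 0.993, 0.0]
ft_force: [-0.4, -0.4, 4.2]
width: 0.315
grasp_force: 58.5
time: 4.32
position: [516.3, 296.5, 48.1]
tcp_rot: [0.001, 0.122, 0.993, 0.0]
ft_force: [-1.6, 0.4, 5.4]
width: 0.317
grasp_force: 58.5
```

```bash
python3 -m pendant '[[[20,0,0,60,0,0,0],[20,0,0,120,0,0,0],[20,0,-50,160,0,0,-3],[20,0,-105,160,0,0,-8],[20,0,-160,160,0,0,-13],[20,0,-215,160,0,0,-19],[20,0,-270,160,0,0,-19],[20,0,-325,160,0,0,-19]]]';python3 -m pendant '[[[20,0,-55,-10,0,0,0],[20,0,-110,-20,0,0,0],[20,-1,-170,-20,0,0,0],[20,-1,-170,-20,0,0,0],[20,-1,-170,-20,0,0,0],[20,-1,-170,-20,0,0,0]]]'; python3 - <<'E'
from h import *
i=r.capture('scene')[:,:,::-1];t=r.capture('top')[:,:,::-1]
cv2.imwrite('pics/s2.png',i);cv2.imwrite('pics/t2.png',t)
up=lambda i,f:cv2.resize(i,None,fx=f,fy=f,interpolation=cv2.INTER_CUBIC)
d=np.zeros((595,800,3),np.uint8);d[:,:396]=up(i[115:200,215:271],7)[:,:396][:, :396] if 0 else cv2.resize(i[115:200,215:271],(396,595),interpolation=cv2.INTER_CUBIC)
e=up(t[150:230,290:390],4);d[:320,400:]=e
cv2.imwrite('pics/pre2.png',d)
E
```

```text
time: 5.32
position: [515.1, -30.6, 206.9]
tcp_rot: [-0.0, 0.284, 0.959, -0.0]
ft_force: [0.7, -0.3, -1.2]
width: 0.311
grasp_force: 60.0
time: 6.08
position: [514.7, -197.6, 187.1]
tcp_rot: [-0.0, 0.283, 0.959, 0.0]
ft_force: [0.6, 0.6, -1.6]
width: 0.313
grasp_force: 60.1
```

View pics/pre2.png

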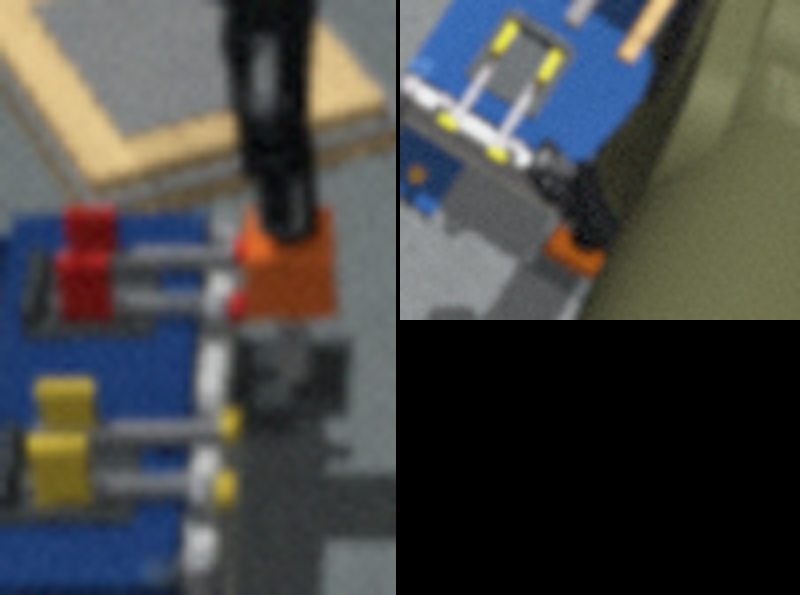

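The picture shows the handle hanging over the shaft, scene hub bottom edge at about (249.5,159.3) to (261.9,158.7). The shaft tip is just below it, and the top view is mostly hidden by the arm. I'll compute the offset.

```bash
python3 - <<'E'
from h import *
I=cv2.imread('pics/s2.png');H=cv2.cvtColor(I,cv2.COLOR_BGR2HSV)
m=cv2.inRange(H,(3,150,90),(18,255,255));x0,y0,x1,y1=247,140,266,165
for y in range(146,163):
    c=np.nonzero(m[y,x0:x1])[0]; print(y,(c.min()+x0,c.max()+x0) if len(c) else None,end=' ')
cols=[np.nonzero(m[y0:y1,x])[0] for x in range(x0,x1)];print([(x0+i,c.max()+y0) for i,c in enumerate(cols) if len(c)])
ey=np.array([.543,.84,0])
a=onz('scene',249.5,159.3,139);b=onz('scene',261.9,158.7,139)
print(a,b,np.linalg.norm(a-b),np.degrees(np.arctan2(*(a-b)[1::-1])),'centre',(a+b)/2-20*ey)
print('pred px of hub bottom corners if centre at tcp',[proj('scene',np.array([514.7,-197.6,139])+20*ey+s*20*np.array([.84,-.543,0])) for s in(1,-1)])
E
```

```text
146 (np.int64(250), np.int64(260)) 147 (np.int64(250), np.int64(260)) 148 (np.int64(249), np.int64(261)) 149 (np.int64(249), np.int64(261)) 150 (np.int64(249), np.int64(261)) 151 (np.int64(249), np.int64(261)) 152 (np.int64(249), np.int64(261)) 153 (np.int64(250), np.int64(261)) 154 (np.int64(250), np.int64(261)) 155 (np.int64(250), np.int64(261)) 156 (np.int64(250), np.int64(261)) 157 (np.int64(249), np.int64(261)) 158 (np.int64(249), np.int64(261)) 159 (np.int64(249), np.int64(260)) 160 None 161 None 162 None [(249, np.int64(159)), (250, np.int64(159)), (251, np.int64(159)), (252, np.int64(159)), (253, np.int64(159)), (254, np.int64(159)), (255, np.int64(159)), (256, np.int64(159)), (257, np.int64(159)), (258, np.int64(159)), (259, np.int64(159)), (260, np.int64(159)), (261, np.int64(158))]
[ 537.91036417 -197.33407802  139.        ] [ 502.55491815 -177.46268308  139.        ] 40.55711897830013 -29.337999396874146 centre [ 509.37264116 -204.19838055  139.        ]
pred px of hub bottom corners if centre at tcp [array([249.18905523, 160.66451462]), array([261.47307791, 160.53869251])]
```

```bash
python3 -m pendant '[[[20,0,-1,-10,0,0,0],[20,0,-1,-18,0,0,0],[20,0,-1,-22,0,0,0],[20,0,-1,-26,0,0,0],[20,0,-1,-26,0,0,0]]]'
```

```text
time: 6.8
position: [514.6, -199.9, 161.0]
tcp_rot: [-0.0, 0.284, 0.959, -0.0]
ft_force: [0.6, -0.1, -2.0]
width: 0.317
grasp_force: 60.1
```

```bash
python3 -m pendant '[[[20,0,0,-3,0,0,0],[20,0,0,-6,0,0,0],[20,0,0,-9,0,0,0],[20,0,0,-9,0,0,0]]]'
```

```text
time: 7.3
position: [514.5, -199.9, 151.9]
tcp_rot: [-0.0, 0.284, 0.959, -0.0]
ft_force: [-0.8, -0.7, -1.9]
width: 0.313
grasp_force: 60.1
```

```bash
python3 -m pendant '[[[20,0,0,-4,0,0,0],[20,0,0,-8,0,0,0],[20,0,0,-11,0,0,0],[20,0,0,-13,0,0,0],[20,0,0,-14,0,0,0],[20,0,0,-15,0,0,0],[20,0,0,-15,0,0,0]]]'
```

```text
time: 8.18
position: [515.0, -200.1, 138.0]
tcp_rot: [0.0, 0.284, 0.959, -0.0]
ft_force: [-2.1, -1.1, 4.6]
width: 0.314
grasp_force: 60.8
```

```bash
python3 -m pendant '[[[20,0,0,-1,0,0,0],[20,0,0,-1,0,0,0],[60,0,0,-1,0,0,0],[60,0,0,-1,0,0,0],[60,0,0,-1,0,0,0],[60,0,0,40,0,0,0],[60,0,0,80,0,0,0],[60,0,0,80,0,0,0]]]';python3 -m pendant '[[[85,50,15,0,0,0,0],[85,100,30,0,0,0,0],[85,141,42,0,0,0,0],[85,141,42,0,0,0,0],[85,141,42,0,0,0,0]]]'; python3 - <<'E'
from h import *
i=r.capture('scene')[:,:,::-1];t=r.capture('top')[:,:,::-1]
cv2.imwrite('pics/s3.png',i);cv2.imwrite('pics/t3.png',t)
d=np.zeros((595,800,3),np.uint8);d[:,:396]=cv2.resize(i[115:200,215:271],(396,595),interpolation=cv2.INTER_CUBIC)
d[:320,400:]=cv2.resize(t[150:230,290:390],(400,320),interpolation=cv2.INTER_CUBIC)
cv2.imwrite('pics/pre3.png',d)
E
```

```text
time: 9.18
position: [517.0, -200.6, 220.5]
tcp_rot: [0.003, 0.284, 0.959, -0.0]
ft_force: [-0.5, 0.2, -0.5]
width: 0.703
grasp_force: 0.0
time: 9.8
position: [654.8, -157.7, 215.9]
tcp_rot: [-0.001, 0.284, 0.959, -0.0]
ft_force: [0.2, -0.6, -0.0]
width: 0.998
grasp_force: 0.0
```

View pics/pre3.png

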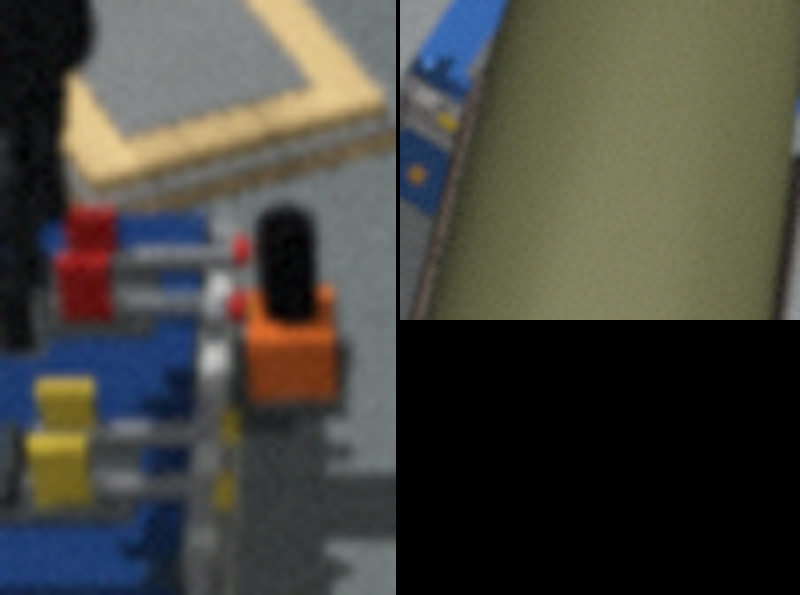

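The picture shows the handle upright and seated on the bracket, hub at scene crop (292,350). Next is the yellow catch.

```bash
python3 -m pendant '[[[85,0,0,-40,0,0,0],[85,0,0,-65,0,0,0],[85,0,0,-85,0,0,0],[85,0,0,-85,0,0,0],[85,0,0,-85,0,0,0]]]';python3 -m pendant '[[[10,0,0,0,0,0,0],[10,0,0,0,0,0,0],[10,0,0,0,0,0,0],[10,0,0,0,0,0,0],[10,0,0,0,0,0,0],[10,0,0,0,0,0,0]]]'
```

```text
time: 10.52
position: [655.9, -158.3, 133.6]
tcp_rot: [0.001, 0.284, 0.959, 0.0]
ft_force: [-0.6, 0.3, -0.4]
width: 0.997
grasp_force: 0.0
time: 11.28
position: [656.1, -159.7, 134.2]
tcp_rot: [0.001, 0.284, 0.959, -0.002]
ft_force: [-4.0, -5.2, 10.0]
width: 0.198
grasp_force: 60.4
```

```bash
python3 -m pendant '[[[85,0,0,0,0,0,0],[85,0,0,0,0,0,0],[85,0,0,0,0,0,0],[85,0,0,0,0,0,0],[85,0,0,45,0,0,0],[85,0,0,85,0,0,0],[85,-35,-53,85,0,0,0],[85,-71,-109,85,0,0,0]]]'; python3 - <<'E'
from h import *
i=r.capture('scene')[:,:,::-1];t=r.capture('top')[:,:,::-1]
cv2.imwrite('pics/s4.png',i);cv2.imwrite('pics/t4.png',t)
d=np.zeros((595,800,3),np.uint8);d[:,:396]=cv2.resize(i[140:225,215:271],(396,595),interpolation=cv2.INTER_CUBIC)
d[:320,400:]=cv2.resize(t[130:210,280:380],(400,320),interpolation=cv2.INTER_CUBIC)
cv2.imwrite('pics/pre4.png',d)
from m import comps
print(comps(i,(22,100,80),(35,255,255),(210,140,270,225),3)[1])
E
```

```text
time: 12.28
position: [587.6, -263.2, 218.0]
tcp_rot: [0.001, 0.283, 0.959, -0.0]
ft_force: [-0.1, -0.4, 1.0]
width: 0.995
grasp_force: 0.0
[(array([223.3, 177.8]), [219, 172, 9, 13, 102]), (array([246.9, 179.5]), [246, 175, 3, 10, 28])]
```

View pics/pre4.png

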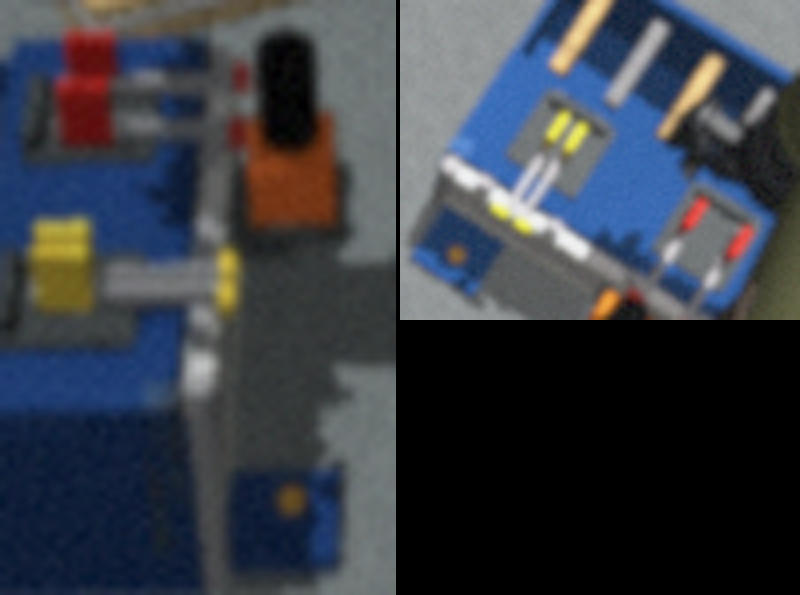

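The picture shows both yellow jaws squeezed together, top crop tabs at (557,130) and (577,138). Red is still latched.

```bash
python3 -m pendant '[[[85,0,0,0,0,0,0],[85,0,0,-30,0,0,0],[85,0,0,-30,0,0,0]]]'
```

```text
time: 12.75
position: [586.7, -260.5, 185.0]
tcp_rot: [-0.002, 0.283, 0.959, 0.001]
ft_force: [-0.9, 0.8, -1.5]
width: 0.996
grasp_force: 0.0
```

```bash
python3 -m pendant '[[[85,-2,-7.5,0,0,0,0],[85,-2,-7.5,-30,0,0,0],[85,-2,-7.5,-52,0,0,0],[85,-2,-7.5,-52,0,0,0],[85,-2,-7.5,-52,0,0,0]]]'
```

```text
time: 13.38
position: [586.5, -270.5, 136.9]
tcp_rot: [0.001, 0.284, 0.959, -0.0]
ft_force: [-0.2, -0.0, 0.6]
width: 0.993
grasp_force: 0.0
```

```bash
python3 -m pendant '[[[10,0,0,0,0,0,0],[10,0,0,0,0,0,0],[10,0,0,0,0,0,0],[10,0,0,0,0,0,0],[10,0,0,0,0,0,0],[10,0,0,0,0,0,0]]]'
```

```text
time: 14.12
position: [587.1, -270.1, 137.3]
tcp_rot: [0.002, 0.284, 0.959, 0.0]
ft_force: [0.9, 1.5, 7.4]
width: 0.191
grasp_force: 60.9
```

```bash
python3 -m pendant '[[[85,0,0,0,0,0,0],[85,0,0,0,0,0,0],[85,0,0,0,0,0,0],[85,0,0,0,0,0,0],[85,0,0,45,0,0,0],[85,0,0,90,0,0,0],[85,0,0,90,0,0,0]]]';python3 -m pendant '[[[70,-36,35,0,0,0,0],[70,-72,70,0,0,0,0],[70,-72,70,0,0,0,0],[70,-72,70,0,0,0,0]]]'; python3 - <<'E'
from h import *
i=r.capture('scene')[:,:,::-1];t=r.capture('top')[:,:,::-1]
d=np.zeros((595,800,3),np.uint8);d[:,:396]=cv2.resize(i[115:200,215:271],(396,595),interpolation=cv2.INTER_CUBIC)
d[:320,400:]=cv2.resize(t[130:210,280:380],(400,320),interpolation=cv2.INTER_CUBIC)
cv2.imwrite('pics/pre5.png',d);print(r.sense()['position'],r.sense()['joints'])
E
```

```text
time: 15.0
position: [587.8, -271.2, 229.7]
tcp_rot: [0.004, 0.284, 0.959, -0.001]
ft_force: [-0.1, 0.2, 0.8]
width: 0.994
grasp_force: 0.0
time: 15.5
position: [513.8, -200.2, 225.1]
tcp_rot: [0.0, 0.284, 0.959, -0.0]
ft_force: [0.7, -0.1, -0.5]
width: 0.818
grasp_force: 0.0
[ 514.32708798 -200.65982341  225.13245691] [-3.71883275e-01  2.25467419e-01 -1.77179233e-01  1.16759017e+00
 -1.58063752e-04  2.04019170e-01]
```

View pics/pre5.png

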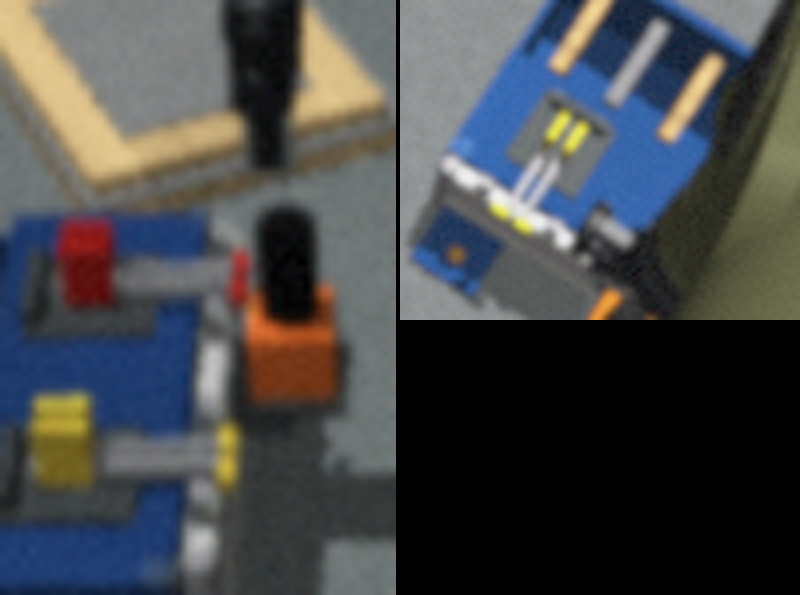

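The picture shows both catches squeezed and the gripper over the seated handle. I'll grip it and plan the arc.

```bash
python3 -m pendant '[[[70,0,0,-45,0,0,0],[70,0,0,-85,0,0,0],[70,0,0,-85,0,0,0],[15,0,0,-85,0,0,0],[15,0,0,-85,0,0,0],[15,0,0,-85,0,0,0],[15,0,0,-85,0,0,0],[15,0,0,-85,0,0,0]]]'; python3 - <<'E'
from h import *
# hinge estimates: along-gate 174 with gate offset d in front
ey=np.array([.543,.84]);ex=np.array([.84,-.543]);s=np.array([514.7,-199.8])
for dx,dy in((0,174),(35,170.4),(35,174)):
    h=s+dy*ey+dx*ex;v=s-h;print(dx,dy,h.round(1))
    for a in(5,10,15,20,30,40,50,60,70,80,85):
        c,q=np.cos(np.radians(a)),np.sin(np.radians(a));p=np.array([c*v[0]+q*v[1],-q*v[0]+c*v[1]])
        print(a,(p-v).round(1),end=' ')
    print()
E
```

```text
time: 16.6
position: [515.0, -200.6, 142.2]
tcp_rot: [0.002, 0.284, 0.959, -0.0]
ft_force: [0.1, 1.0, 6.6]
width: 0.315
grasp_force: 58.6
0 174 [609.2 -53.6]
5 [-12.4   8.8] 10 [-23.9  18.6] 15 [-34.6  29.4] 20 [-44.3  41.1] 30 [-60.4  66.8] 40 [-71.8  94.9] 50 [-78.2 124.6] 60 [-79.3 154.9] 70 [-75.2 185. ] 80 [-65.9 213.8] 85 [-59.4 227.5] 
35 170.4 [636.6 -75.7]
5 [-10.4  11.1] 10 [-19.7  23.1] 15 [-28.   35.8] 20 [-35.1  49.2] 30 [-45.7  77.6] 40 [-51.3 107.4] 50 [-51.5 137.7] 60 [-46.5 167.7] 70 [-36.4 196.2] 80 [-21.5 222.7] 85 [-12.4 234.8] 
35 174 [638.6 -72.6]
5 [-10.6  11.3] 10 [-20.2  23.4] 15 [-28.7  36.4] 20 [-36.  50.] 30 [-47.  79.] 40 [-52.8 109.4] 50 [-53.2 140.3] 60 [-48.2 170.9] 70 [-38.  200.1] 80 [-22.9 227.1] 85 [-13.6 239.5]
```

```bash
python3 - <<'E'
from h import *
ey=np.array([.543,.84]);ex=np.array([.84,-.543])
T=cv2.imread('pics/top0.png');m=cv2.inRange(cv2.cvtColor(T,cv2.COLOR_BGR2HSV),(0,0,170),(180,40,255));q=np.zeros_like(m);q[165:222,285:372]=m[165:222,285:372]
k,l,st,ce=cv2.connectedComponentsWithStats(q)
for i in range(1,k):
    if st[i,4]>5:
        p=onz('top',*ce[i],120)[:2];print(st[i],p.round(1),'rel shaft x,y',(ex@p-540.7).round(1),(ey@p-111.7).round(1))
E
```

```text
[291 168  72  49 385] [ 576.7 -180.1] rel shaft x,y 41.5 50.2
[333 210   3   4   9] [ 515.5 -200.2] rel shaft x,y 1.0 0.1
```

```bash
python3 -m pendant '[[[15,-5.2,5.5,0,0,0,-2.5],[15,-10.2,11.3,0,0,0,-5],[15,-14.9,17.3,0,0,0,-7.5],[15,-19.3,23.4,0,0,0,-10],[15,-19.3,23.4,0,0,0,-10],[15,-19.3,23.4,0,0,0,-10]]]'
```

```text
time: 17.35
position: [494.9, -177.8, 142.1]
tcp_rot: [0.001, 0.366, 0.93, -0.001]
ft_force: [-2.3, -2.4, 7.7]
width: 0.314
grasp_force: 58.9
```

```bash
python3 -m pendant '[[[15,-4.1,6.4,0,0,0,-2.5],[15,-8.1,12.9,0,0,0,-5],[15,-11.6,19.6,0,0,0,-7.5],[15,-15,26.4,0,0,0,-10],[15,-18,33.4,0,0,0,-12.5],[15,-20.7,40.5,0,0,0,-15],[15,-20.7,40.5,0,0,0,-15]]]'
```

```text
time: 18.23
position: [473.0, -137.4, 142.0]
tcp_rot: [0.001, 0.485, 0.875, -0.002]
ft_force: [-5.4, -2.9, 11.8]
width: 0.312
grasp_force: 59.2
```

```bash
python3 -m pendant '[[[15,-4.2,7.2,0,0,0,-2.5],[15,-6.5,14.5,0,0,0,-5],[15,-8.2,22,0,0,0,-7.5],[15,-9.6,29.4,0,0,0,-10],[15,-10.7,37,0,0,0,-12.5],[15,-11.5,44.5,0,0,0,-15],[15,-11.5,44.5,0,0,0,-15]]]'
```

```text
time: 19.1
position: [461.8, -92.3, 142.1]
tcp_rot: [0.001, 0.595, 0.804, -0.001]
ft_force: [-5.8, -0.9, 12.7]
width: 0.312
grasp_force: 59.5
```

```bash
python3 -m pendant '[[[15,-1,7.7,0,0,0,-2.5],[15,-1.8,15.3,0,0,0,-5],[15,-1.7,22.9,0,0,0,-7.5],[15,-1.2,30.6,0,0,0,-10],[15,-0.4,38.2,0,0,0,-12.5],[15,0.9,45.8,0,0,0,-15],[15,0.9,45.8,0,0,0,-15]]]'
```

```text
time: 19.98
position: [463.0, -46.2, 142.1]
tcp_rot: [0.001, 0.695, 0.719, -0.0]
ft_force: [-4.7, -2.5, 12.3]
width: 0.314
grasp_force: 59.4
```

```bash
python3 -m pendant '[[[15,1.2,7.6,0,0,0,-2.5],[15,2.9,15.1,0,0,0,-5],[15,5,22.5,0,0,0,-7.5],[15,7.4,30.1,0,0,0,-10],[15,10.2,37.3,0,0,0,-12.5],[15,13.3,44.4,0,0,0,-15],[15,13.3,44.4,0,0,0,-15]]]'
```

```text
time: 20.85
position: [476.7, -1.6, 142.1]
tcp_rot: [0.001, 0.783, 0.622, 0.0]
ft_force: [-3.7, -2.1, 11.8]
width: 0.31
grasp_force: 59.3
```

```bash
python3 -m pendant '[[[15,3.4,7,0,0,0,-2.5],[15,7,13.9,0,0,0,-5],[15,11,20.4,0,0,0,-7.5],[15,15.2,26.9,0,0,0,-10],[15,20.7,34.3,0,0,0,-13],[15,20.7,34.3,0,0,0,-13],[15,20.7,34.3,0,0,0,-13],[15,20.7,34.3,0,0,0,-13]]]';python3 - <<'E'
from h import *
i=r.capture('scene')[:,:,::-1];t=r.capture('top')[:,:,::-1]
d=np.zeros((480,800,3),np.uint8);d[:,:400]=cv2.resize(i[130:250,195:295],(400,480),interpolation=cv2.INTER_CUBIC)
d[:400,400:]=cv2.resize(t[130:230,270:370],(400,400),interpolation=cv2.INTER_CUBIC)
cv2.imwrite('pics/end.png',d);s=r.sense();print(s['position'],s['qd'].round(3),s['grasp_force'])
E
```

```text
time: 21.85
position: [497.5, 32.6, 142.1]
tcp_rot: [0.001, 0.848, 0.53, 0.001]
ft_force: [-3.0, -2.1, 10.4]
width: 0.314
grasp_force: 59.2
[497.51359173  32.55922806 142.11150026] [ 0.     0.     0.     0.001 -0.     0.002] 59.24304485321045
```

View pics/end.png

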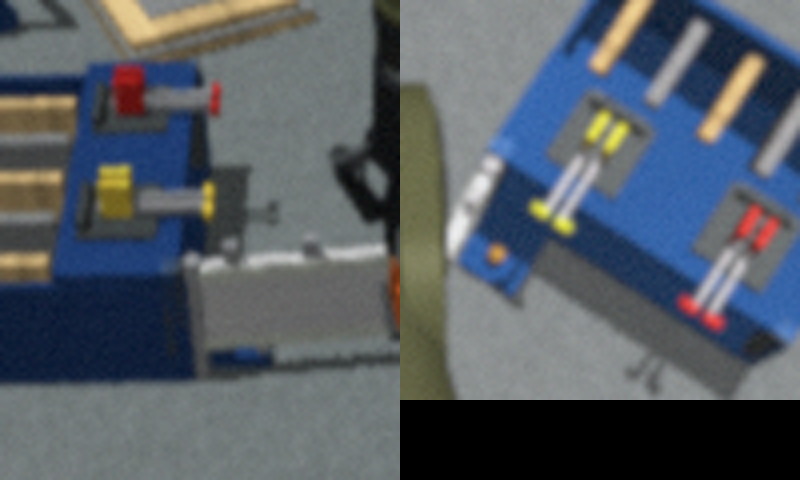

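The picture shows the gate swung wide open, about 83°: its rail stands square to the front at scene crop (290,255), with the hub at the right edge. Both catches are in, the arm is still, and the grip is 59 N. I'll hand in.

```bash
python3 -c "
from workcell import r
print(r.hand_in())"
```

```text
the job is handed in; nothing more can be done
None
```

I handed the job in at about 22 s: handle home on its shaft, yellow then red catch squeezed in, and the gate held open by its handle at about 83° with a 59 N grip; the hand-in call returned no verdict.

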